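Seat a machined hub in the measuring rest by pushing

ROBOT

A 6-joint arm with a two-finger parallel gripper is mounted at the origin on the work surface. World frame = base frame: x ahead of the robot, y to its left, z up, the work surface at z = 0. Lengths are in m, angles in degrees, forces in N, time in s.
With the tool pointing down it reaches from about 0.4 to 0.825 m from the base axis. Payload 7 kg.
Tool frame: the origin (TCP) lies midway between the tips of the shut fingers; the grasp point (between the pads) lies r.pinch_z behind it (r.pinch_z is the distance from the TCP to the grasp point, in m); z points along the fingers, y is the line along which they close (so a half turn about z gives the same grasp; the last joint's range is limited). The gripper opens to 88 mm and grips with 3 to 60 N. Pads are 19 mm wide; open, the fingers measure 130 mm over their backs; the gripper's body (78 mm by 193 mm) begins 47 mm behind the grasp point.
Start: joints at [-56.889, 20.546, 0.682, 0, -70.136, -16.507], TCP at [0.193, -0.647, 0.19] pointing down, gripper open.
Joint ranges: [-176.03, 176.03], [-82.01, 121.73], [-58.28, 71.71], [-173.87, 95.51], [-174.79, -0.11], [-173.66, 173.66]. Speed limits (degrees/s): [136.94, 136.94, 172.46, 180, 180, 180].

INTERFACE

Orientations are given as [roll, pitch, yaw] about the fixed x, y, z axes, in that order (R = Rz(yaw) Ry(pitch) Rx(roll)).
In Python, from plant import r, optics, job gives the robot as it stands.
- The arm moves only by the shell command python3 -m crank 'ROWS' [FORCE]. ROWS is JSON, a list of rows, each an object with "xyz": the shift along the tool's x, y, z in units of 30 mm (1.0 is 30 mm), a list of three; "delta_rot": the turn, a rotation vector about the tool's x, y, z in degrees, a list of three; "claw": the closure, from 0 (fully open) to 1 (shut). A call has 1 to 20 rows; each row is the pose to reach, as a shift and turn from the pose commanded when the call began, along the tool's axes at that moment; what a row does not reach only later rows make up. A row lasts 1/8 s, in which the tool goes at most 62.5 mm and 10.7 degrees, less where a joint would pass 70% of its speed; a pose out of reach is approached as far as the arm can. A call with a gripper value outside its range is refused whole. The fingers move at their own pace and stop on an object; FORCE is the grip in N (left out, the last holds). Time passes only in rows, so rows that repeat a pose let the fingers close. It gives the time, the measured TCP pose, the force, the opening and the grip force at its end, in the units of the state.
- r.get_state(): the state, without advancing time (a new reading comes with each control period).
- optics.capture(name): name is "scene" or "top" or "wrist"; returns a dict with "img" (384x512x3 uint8, blue, green, red), "fovy" (degrees; the focal length in pixels is half the picture's height over the tangent of half this angle, whatever the lens; pixels are square), "cx", "cy" (the principal point, pixels), "dist" ([k1, k2, p1, p2, k3] as OpenCV has them; the pictures are not rectified), "eye" and "rotation" of the camera in the world; the wrist camera has in their place "hand_eye" (4x4, takes a point from camera to tool coordinates, whose origin is the TCP and whose axes are the flange's). Camera axes: x right, y up, looking along -z (the intrinsics and any distortion apply to the point x, -y, -z); pixel columns grow to the right and rows downward; lengths in m; the calibration is good to about 2 mm. A picture is of the moment at which its call begins: read the wrist's pose just before it. There is no depth.
- job.close_job(): hands the job in; it is judged then, once.
The state is a dict: "time_s": time; "joints": joint angles; "qd": joint speeds; "joint_torque": joint torques, N m; "tcp_pos": TCP position; "eef_rot": TCP orientation; "contact_force": force on the tool from outside, world axes, zero at the start; "moment": the same for the moment, N m; "gripper_width": finger opening in m; "gripper_force": force on a finger pad.
Only numpy, scipy, OpenCV 4.12 (cv2) and the standard library are available. Lean on these libraries where they do the work, as an engineer would, in place of code of your own. Each camera call takes 0.05 s, during which the arm holds its last target. There are 200 camera calls.

TASK

On the inspection bench, push the flanged hub with the orange cap along the bench top into the measuring rest until it stands against the rest's end stop (its long bar); then push the red sliding jaw up to it, so that the hub sits snug between the jaw and the short fence opposite and still touches the end stop. Only push with the fingertips or the outside of the fingers: do not grip, lift or tip the hub, do not grip the jaw, and leave the other hub, the red case and the magnifier where they are. Finish with the robot clear of everything.

Things in the scene. Friction and masses are not known exactly. Their poses are not given: they have to be found in the camera images.
- hub_orange: Hub to push: upright steel hub, flat ORANGE cap, 46 mm high. Widest at its round flange: 84 mm diameter, 11 to 19 mm above the bench; foot below it 72 mm, barrel above it 56 mm, rim 64 mm at 36 to 42 mm height. Origin at the centre of its underside, z up; its turn about z does not matter. About 0.5 kg; slides on the bench at a few newtons.
- hub_blue: Bystander: an identical hub but with a BLUE cap, same sizes and origin. Must stay where it is.
- rest: Fixed dark steel rest, 24 mm high. Origin on the bench at the centre of the painted green 86 mm disc, where the hub's centre belongs. Its axes: x roughly away from the robot, z up. End stop bar: face at y=+42 mm, x -60 to 190, 30 thick. Near fence: face at x=-42 mm, y from -25 to the end stop, 18 thick. The red jaw comes from +x, along y=0. Open to -y: the hub enters there.
- jaw (a joint): Travel of the red jaw, m: 0 open, grows towards the seat (rest's -x), up to 0.080. Front face at x = 107 mm minus travel in the rest's axes: meets a seated hub at 0.065. Stays where left; takes about 3 N to push. Jaw 35 mm long (x), 50 wide (y, centred on rest's y=0); front 22 mm high; at its back an upright push plate 8 thick, 45 mm high.
- jaw_back (a point): Point on the jaw's back face (the face to push, looking along the rest's +x), middle of its width, 25 mm above the bench; same axes as the rest. Moves with the jaw, lies at x = 142 mm minus the travel in the rest's axes.
- case: Bystander: flat red gauge case, 70 x 130 x 30 mm, origin under its centre. Must stay.
- loupe: Bystander: small black pocket magnifier, 42 mm diameter, 31 mm high, origin under its centre. Must stay.
Things that resemble listed ones, but are neither listed nor needed, are in the scene too. What is shaped like the hub_orange but pink is not meant.

How it is judged:
By the outcome, as a careful person would: the job done as asked, in the order asked, and still so for the second after the job is handed in, with the robot touching nothing.
It also fails if it takes over 61 s, if anything falls off the work surface, if the arm or the gripper's body presses on something with over 40 N, if the wrist force passes 120 N, or if a joint passes its speed limit or range.

## Working session

There is one attempt and no reset: what is moved stays moved. The work goes in short steps, Python scripts to look and compute and a shell command to move; the robot and the scene stay as the last step left them, time stands still between calls to the robot, and variables do not carry over. Pictures are saved under pics/ and viewed, at most 10 in all, crops included, and the job is handed in when it is done.

```bash
mkdir -p pics; ls; python3 - <<'E'
from plant import r,optics
import cv2,numpy as np,pickle
print(r.get_state(), r.pinch_z)
d={}
for n in("scene","top"):
    c=optics.capture(n); d[n]=c; cv2.imwrite(f"pics/{n}0.png",c["img"])
    print(n,{k:v for k,v in c.items() if k!="img"})
pickle.dump(d,open("caps0.pkl","wb"))
cv2.imwrite("pics/both0.png",cv2.resize(d["top"]["img"],(800,600)))
E
```

```text
pics
{'time_s': 0.0, 'joints': array([-5.68865751e+01,  2.05915854e+01,  6.34747578e-01, -2.12423233e-02,
       -7.01354245e+01, -1.65077986e+01]), 'qd': array([-0.00616958,  0.07135364, -0.06193876,  0.00080098,  0.06595389,
        0.06474738]), 'joint_torque': array([ 3.62684923e-04, -5.82724857e+01,  2.93056870e+01,  6.99741483e+00,
        6.79255289e-03, -1.20662326e-04]), 'tcp_pos': array([ 0.19273696, -0.64633188,  0.18862491]), 'eef_rot': array([ 1.79905866e+02, -7.07256909e-03, -1.63401602e+02]), 'contact_force': array([-0.31860846,  0.17117984,  0.0801851 ]), 'moment': array([ 0.03109962, -0.05107552, -0.01669369]), 'gripper_force': 0.0, 'gripper_width': 0.08760898791510631} 0.0188
scene {'fovy': 55.580674566025806, 'cx': 252.2226284283271, 'cy': 196.1247750608375, 'dist': array([-0.06580692,  0.        ,  0.        ,  0.        ,  0.        ]), 'eye': array([ 1.06071124, -0.03710144,  0.76933608]), 'rotation': array([37.88492452,  0.95275371, 83.29200946])}
top {'fovy': 42.69293231276441, 'cx': 254.2101612340706, 'cy': 186.8110187468628, 'dist': array([-0.00751698,  0.        ,  0.        ,  0.        ,  0.        ]), 'eye': array([ 4.02825083e-01, -1.52098539e-03,  1.64464283e+00]), 'rotation': array([  4.19292984,   0.08951013, -88.93751947])}
```

View pics/both0.png

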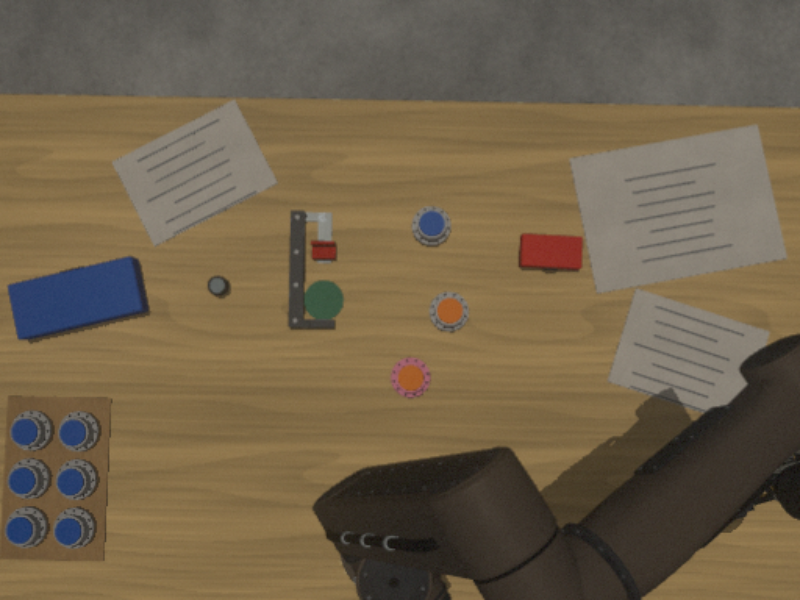

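View pics/scene0.png

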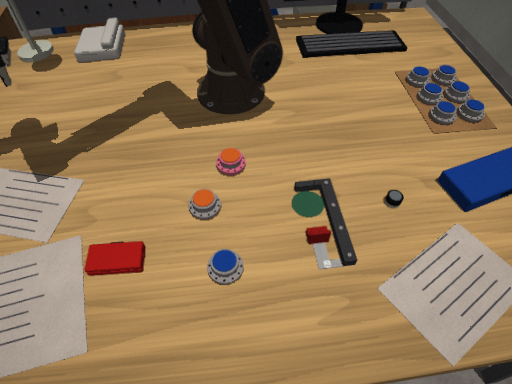

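The top view (800 px wide) shows the rest with its green disc at (323,300), the end stop on the left and the red jaw at (323,250). The blue hub is at (432,225), the red case at (551,252) and the loupe at (218,287). There are two orange-capped candidates: the one with a steel flange at (450,312) and the one with a pink flange at (410,378). The steel one fits the description. I'll confirm that in a crop and measure.

```bash
cat > h.py <<'E'
import cv2,numpy as np
from scipy.spatial.transform import Rotation as R
def K(c):
    f=c["img"].shape[0]/2/np.tan(np.radians(c["fovy"]/2)); return np.array([[f,0,c["cx"]],[0,f,c["cy"]],[0,0,1]])
def ray(c,uv):
    p=cv2.undistortPoints(np.array(uv,float).reshape(-1,1,2),K(c),c["dist"]).reshape(-1,2)
    d=np.c_[p[:,0],-p[:,1],-np.ones(len(p))]
    return R.from_euler("xyz",c["rotation"],degrees=True).apply(d)
def plane(c,uv,z):
    d=ray(c,uv); return c["eye"]+d*((z-c["eye"][2])/d[:,2])[:,None]
def tri(c1,u1,c2,u2):
    d1,d2=ray(c1,u1)[0],ray(c2,u2)[0]
    s=np.linalg.lstsq(np.c_[d1,-d2],c2["eye"]-c1["eye"],rcond=None)[0]
    a,b=c1["eye"]+s[0]*d1,c2["eye"]+s[1]*d2
    return (a+b)/2,np.linalg.norm(a-b)
HSV={"orange":((5,150,120),(16,255,255)),"blue":((105,120,60),(125,255,255)),"green":((65,60,40),(95,255,255)),
 "red":[(0,150,60),(4,255,255)]}
def blobs(c,col,amin=25):
    hs=cv2.cvtColor(c["img"],cv2.COLOR_BGR2HSV); m=cv2.inRange(hs,*HSV[col])
    if col=="red": m|=cv2.inRange(hs,(174,150,60),(180,255,255))
    n,l,s,ce=cv2.connectedComponentsWithStats(m)
    return [(ce[i].round(2),s[i].tolist()) for i in range(1,n) if s[i,4]>=amin],l
E
python3 - <<'E'
import pickle,cv2,numpy as np
from h import *
d=pickle.load(open("caps0.pkl","rb"))
for n,c in d.items():
    for col in HSV:
        for b in blobs(c,col)[0]: print(n,col,b[0],b[1])
t,s=d["top"]["img"],d["scene"]["img"]
a=cv2.resize(t[120:260,170:310],(560,560),interpolation=cv2.INTER_CUBIC)
b=cv2.resize(s[140:280,180:370],(0,0),fx=1.26,fy=1.26)
cv2.imwrite("pics/crop0.png",cv2.resize(np.vstack([cv2.resize(s[140:280,180:370],(400,295)),cv2.resize(t[125:265,170:360],(400,295))]),(800,590),) if 0 else np.hstack([cv2.resize(s[140:280,180:370],(400,295),interpolation=2),cv2.resize(t[125:265,170:360],(400,295),interpolation=2)]))
E
```

```text
scene orange [230.03 154.64] [221, 148, 19, 14, 216]
scene orange [202.96 197.51] [193, 189, 21, 18, 281]
scene blue [447.08  69.29] [440, 65, 15, 9, 97]
scene blue [420.89  70.78] [414, 67, 15, 9, 101]
scene blue [460.41  85.92] [453, 81, 16, 10, 114]
scene blue [432.97  87.76] [425, 83, 17, 10, 118]
scene blue [474.79 104.51] [467, 100, 17, 10, 133]
scene blue [446.32 106.54] [438, 102, 17, 10, 136]
scene blue [483.1  177.64] [443, 148, 69, 63, 2499]
scene blue [223.92 260.35] [213, 250, 23, 22, 396]
scene green [307.46 203.44] [292, 191, 33, 26, 635]
scene red [318.24 234.33] [306, 227, 25, 17, 309]
scene red [114.94 257.97] [85, 242, 60, 33, 1708]
top orange [287.42 198.47] [280, 191, 16, 16, 191]
top orange [262.42 241.44] [255, 234, 16, 16, 203]
top blue [275.78 142.75] [269, 136, 15, 15, 169]
top blue [ 47.79 190.36] [6, 165, 85, 52, 2822]
top blue [ 15.37 276.09] [8, 269, 16, 16, 197]
top blue [ 46.09 276.63] [39, 269, 16, 16, 198]
top blue [ 13.69 307.48] [6, 300, 16, 16, 206]
top blue [ 44.55 308.01] [37, 300, 16, 17, 206]
top blue [ 12.13 338.95] [5, 331, 16, 17, 208]
top blue [ 43.25 339.69] [36, 332, 16, 17, 210]
top green [205.73 190.82] [195, 180, 24, 23, 256]
top red [352.33 160.58] [333, 150, 39, 22, 756]
top red [206.94 161.14] [200, 158, 15, 8, 96]
```

View pics/crop0.png

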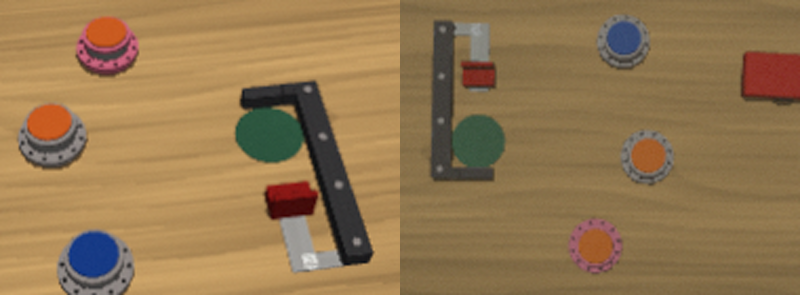

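The crop confirms it: the steel-flanged orange hub is at top px (287.4,198.5) and scene px (203,197.5). The pink decoy is at top px (262,241). Next I'll locate the hub, disc, bar angle and jaw.

```bash
python3 - <<'E'
import pickle,cv2,numpy as np
from h import *
np.set_printoptions(precision=4,suppress=True)
d=pickle.load(open("caps0.pkl","rb")); t,s=d["top"],d["scene"]
for n,a,b in(("orange",(287.42,198.47),(202.96,197.51)),("pink",(262.42,241.44),(230.03,154.64)),("blue",(275.78,142.75),(223.92,260.35)),
  ("disc",(205.73,190.82),(307.46,203.44)),("loupe",(139.8,184),(395,192))):
    p,g=tri(t,a,s,b); z={"disc":0,"loupe":.031}.get(n,.046); print(n,p,"gap",g,"top@z",plane(t,[a],z)[0],"scene@z",plane(s,[b],z)[0])
for n,c in d.items():
    hs=cv2.cvtColor(c["img"],cv2.COLOR_BGR2HSV)
    m=cv2.inRange(hs,(0,0,0),(180,110,85)); 
    x0,y0,x1,y1=(183,130,220,215) if n=="top" else (290,172,360,270)
    k=np.zeros_like(m);k[y0:y1,x0:x1]=m[y0:y1,x0:x1]
    N,l,st,ce=cv2.connectedComponentsWithStats(k); i=1+st[1:,4].argmax(); print(n,st[i])
    vu=np.argwhere(l==i)[:,::-1]; P=plane(c,vu,.024)[:,:2]
    ctr=cv2.findContours((l==i).astype(np.uint8),0,2)[0][0]
    # bar part: exclude fence rows near the near end
    x=P[:,0]; q=P[(x>x.min()+.035)]
    mean=q.mean(0);w,v=np.linalg.eigh(np.cov(q.T)); a=v[:,1]*np.sign(v[0,1]); print("bar dir",np.degrees(np.arctan2(a[1],a[0])),"mean",mean,"xr",x.min(),x.max(), "yr",P[:,1].min(),P[:,1].max(), "width~",np.sqrt(12*w[0]))
b=cv2.boxPoints(cv2.minAreaRect(np.argwhere(blobs(t,"red")[1]==0)[:,::-1].astype(np.float32)))
for c,lab in((t,"top"),(s,"scene")):
    bl,l=blobs(c,"red")
    for ce,st in bl:
        i=l[int(ce[1]),int(ce[0])]; vu=np.argwhere(l==i)[:,::-1].astype(np.float32)
        print(lab,plane(c,cv2.boxPoints(cv2.minAreaRect(vu)),.045 if st[4]<400 else .03)[:,:2].tolist())
E
```

```text
orange [ 0.4842 -0.1067  0.0404] gap 0.0013499471752999575 top@z [ 0.4839 -0.1057  0.046 ] scene@z [ 0.4886 -0.1069  0.046 ]
pink [ 0.343  -0.027   0.0411] gap 0.00037665042350519876 top@z [ 0.3432 -0.0267  0.046 ] scene@z [ 0.3478 -0.0272  0.046 ]
blue [ 0.6676 -0.0662  0.0385] gap 0.0017529262982426393 top@z [ 0.6663 -0.065   0.046 ] scene@z [ 0.6716 -0.0667  0.046 ]
disc [ 0.5066  0.1639 -0.0019] gap 0.004014046471241027 top@z [0.5068 0.1657 0.    ] scene@z [0.5077 0.1614 0.    ]
loupe [0.5244 0.3828 0.0333] gap 0.005782216980155389 top@z [0.5234 0.3806 0.031 ] scene@z [0.5233 0.3871 0.031 ]
scene [ 295  179   62   87 1447]
bar dir 0.7699769996600941 mean [0.603 0.214] xr 0.44965213712234864 0.7068770650168568 yr 0.13198943228948085 0.23331360478780974 width~ 0.03791571776582467
top [185 135  34  76 989]
bar dir 13.288773288325816 mean [0.5645 0.2044] xr 0.4408272605698178 0.6910208508187234 yr 0.12225605876490382 0.2340901192921125 width~ 0.08718704089589753
top [[0.5819303437697347, -0.25382600079222867], [0.6493240472918311, -0.25616001809779093], [0.6463218927912862, -0.38409710806311675], [0.5789461606898312, -0.3813719873000023]]
top [[0.6114883069762524, 0.18268235815838343], [0.6123265445546118, 0.1367601536131724], [0.5892382712599396, 0.13619224617686465], [0.5883989329696875, 0.18206575305314837]]
scene [[0.6111095382022644, 0.13043001060499587], [0.6107136945209584, 0.18765837219370157], [0.6515421866061483, 0.18166120213941309], [0.6517021458209991, 0.1261021614217736]]
scene [[0.5822034634677722, -0.39928731045109106], [0.5867146578596711, -0.2539919687839021], [0.6675614956626172, -0.24385135620098009], [0.6634871133646453, -0.38110067011823306]]
```

```bash
python3 -m crank '[{"xyz":[-13.74,11.44,0],"delta_rot":[0,0,-73.4],"claw":0.55},{"xyz":[-13.74,11.44,0],"delta_rot":[0,0,-73.4],"claw":0.55},{"xyz":[-13.74,11.44,0],"delta_rot":[0,0,-73.4],"claw":0.55},{"xyz":[-13.74,11.44,0],"delta_rot":[0,0,-73.4],"claw":0.55},{"xyz":[-13.74,11.44,0],"delta_rot":[0,0,-73.4],"claw":0.55},{"xyz":[-13.74,11.44,0],"delta_rot":[0,0,-73.4],"claw":0.55},{"xyz":[-13.74,11.44,0],"delta_rot":[0,0,-73.4],"claw":0.55},{"xyz":[-13.74,11.44,0],"delta_rot":[0,0,-73.4],"claw":0.55},{"xyz":[-13.74,11.44,0],"delta_rot":[0,0,-73.4],"claw":0.55},{"xyz":[-13.74,11.44,0],"delta_rot":[0,0,-73.4],"claw":0.55},{"xyz":[-13.74,11.44,0],"delta_rot":[0,0,-73.4],"claw":0.55},{"xyz":[-13.74,11.44,0],"delta_rot":[0,0,-73.4],"claw":0.55}]'; python3 - <<'E'
from plant import r,optics
import cv2,pickle
s=r.get_state(); c=optics.capture("wrist"); pickle.dump((s,c),open("w1.pkl","wb")); cv2.imwrite("pics/w1.png",c["img"]); print(s["tcp_pos"],s["eef_rot"],s["joints"],c["hand_eye"],c["dist"],c["fovy"])
E
```

```text
time_s: 1.6
tcp_pos: [0.4892, -0.2009, 0.1895]
eef_rot: [180.0, 0.0, -90.1]
contact_force: [-0.2, 0.2, -0.2]
gripper_width: 0.0394
gripper_force: 0.0
[ 0.48917723 -0.20088437  0.18946116] [ 1.79980375e+02  8.95643467e-04 -9.00616643e+01] [-1.06052334e+00  6.76336379e+00 -1.76630034e+01 -6.07702552e-04
 -6.55932704e+01  9.99110407e-01] [[ 6.75955390e-04  9.65985797e-01  2.58594245e-01  6.99793684e-02]
 [ 9.99999726e-01 -5.74718605e-04 -4.67083849e-04 -1.19256218e-03]
 [-3.02577440e-04  2.58594490e-01 -9.65985920e-01 -1.94941533e-01]
 [ 0.00000000e+00  0.00000000e+00  0.00000000e+00  1.00000000e+00]] [-0.06873399  0.          0.          0.          0.        ] 58.10689497334876
```

View pics/w1.png

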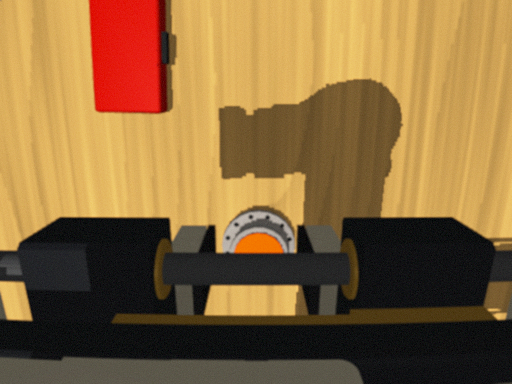

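The wrist view shows the hub between the fingers at about (258,245), so it is nearly aligned in x. The rest is hidden behind the gripper, so I'll move past it to view it.

```bash
python3 -m crank '[{"xyz":[-16,-1.67,-1.67],"delta_rot":[0,0,0],"claw":0.55},{"xyz":[-16,-1.67,-1.67],"delta_rot":[0,0,0],"claw":0.55},{"xyz":[-16,-1.67,-1.67],"delta_rot":[0,0,0],"claw":0.55},{"xyz":[-16,-1.67,-1.67],"delta_rot":[0,0,0],"claw":0.55},{"xyz":[-16,-1.67,-1.67],"delta_rot":[0,0,0],"claw":0.55},{"xyz":[-16,-1.67,-1.67],"delta_rot":[0,0,0],"claw":0.55},{"xyz":[-16,-1.67,-1.67],"delta_rot":[0,0,0],"claw":0.55},{"xyz":[-16,-1.67,-1.67],"delta_rot":[0,0,0],"claw":0.55},{"xyz":[-16,-1.67,-1.67],"delta_rot":[0,0,0],"claw":0.55},{"xyz":[-16,-1.67,-1.67],"delta_rot":[0,0,0],"claw":0.55},{"xyz":[-16,-1.67,-1.67],"delta_rot":[0,0,0],"claw":0.55}]'; cat >> h.py <<'E'
def wcap(optics,r):
    s=r.get_state(); c=optics.capture("wrist"); return wpose(s,c)
def wpose(s,c):
    T=R.from_euler("xyz",s["eef_rot"],degrees=True); H=c["hand_eye"]
    c["eye"]=s["tcp_pos"]+T.apply(H[:3,3]); c["rotation"]=(T*R.from_matrix(H[:3,:3])).as_euler("xyz",degrees=True); c["tcp"]=s["tcp_pos"]; return c
E
python3 - <<'E'
from plant import r,optics
import cv2,pickle
from h import *
c=wcap(optics,r); pickle.dump(c,open("w2.pkl","wb")); cv2.imwrite("pics/w2.png",c["img"])
for col in HSV:
    for b in blobs(c,col)[0]: print(col,b)
E
```

```text
time_s: 3.02
tcp_pos: [0.54, 0.2785, 0.2398]
eef_rot: [180.0, -0.0, -90.1]
contact_force: [-0.5, 0.3, 0.3]
gripper_width: 0.0393
gripper_force: 0.0
orange (array([184.15,  34.94]), [172, 30, 38, 17, 72])
orange (array([197.51,  79.73]), [182, 79, 30, 3, 45])
green (array([283.79,  57.39]), [249, 21, 72, 74, 4013])
red (array([191.42,  56.28]), [173, 32, 38, 48, 1565])
```

View pics/w2.png

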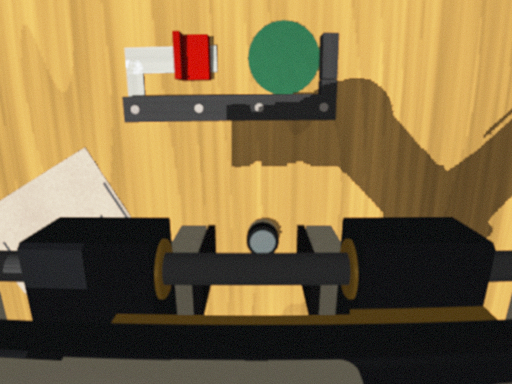

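The wrist view shows the green disc at (284,57), the jaw at (191,56), the bar's screws from (135,110) to (323,107) and the loupe at (262,238). Now I'll compute positions.

```bash
python3 - <<'E'
import pickle
from h import *
np.set_printoptions(precision=4,suppress=True)
w=pickle.load(open("w2.pkl","rb")); d=pickle.load(open("caps0.pkl","rb")); t,sc=d["top"],d["scene"]
(_,l)=blobs(w,"green"); cn=max(cv2.findContours((l>0).astype(np.uint8),0,1)[0],key=cv2.contourArea)
P=plane(w,cn.reshape(-1,2),0.001)[:,:2]
print("disc",P.mean(0),(P.max(0)+P.min(0))/2,np.ptp(P,0),"circ",cv2.minEnclosingCircle(P.astype(np.float32)))
print("screws",plane(w,[(135,110),(198.5,108.5),(259,107),(323.5,106.7)],.024))
# dark bar
hs=cv2.cvtColor(w["img"],cv2.COLOR_BGR2GRAY); sob=[]
e=[];f=[]
for u in list(range(140,172))+list(range(220,245)):
    g=hs[84:105,u].astype(float); e.append((u,84+np.argmin(np.diff(g))+.5))
E=plane(w,e,.024); k=np.polyfit(E[:,0],E[:,1],1); res=E[:,1]-np.polyval(k,E[:,0]); k=np.polyfit(E[abs(res)<.003,0],E[abs(res)<.003,1],1)
print("bar face: yaw",np.degrees(np.arctan(k[0])),"y at x=.5068",np.polyval(k,.5068))
for v in range(45,85):
    g=hs[v,312:335].astype(float); f.append((312+np.argmin(np.diff(g))+.5,v))
F=plane(w,f,.024); print("fence face x",np.median(F[:,0]),F[::13])
rb=[plane(w,[p],z)[0][:2] for p,z in(((212,50),.022),((173.5,56),.045))]; print("jaw front/back",rb)
sf=[((0.4892-0.4892),)]
s,c=pickle.load(open("w1.pkl","rb")); w1=wpose(s,c)
print("flange sides in w1 (half of ring)",plane(w1,[(223.5,243),(296.5,243),(259,210)],.019))
print("red case w1",plane(w1,[(167,110),(95,110)],.03))
print("loupe",plane(w,[(262,240)],.031))
E
```

```text
disc [0.5076 0.1616] [0.5067 0.1622] [0.0846 0.0833] circ ((0.5065383911132812, 0.16230572760105133), 0.04282528534531593)
screws [[0.6826 0.2213 0.024 ]
 [0.6077 0.2203 0.024 ]
 [0.5373 0.2188 0.024 ]
 [0.4622 0.2183 0.024 ]]
bar face: yaw 0.24973851294557767 y at x=.5068 0.20327286050291504
fence face x 0.4694492123784638 [[0.4695 0.1503 0.024 ]
 [0.469  0.1643 0.024 ]
 [0.4696 0.1784 0.024 ]
 [0.4691 0.1928 0.024 ]]
jaw front/back [array([0.5903, 0.1555]), array([0.6292, 0.1641])]
flange sides in w1 (half of ring) [[ 0.5272 -0.1102  0.019 ]
 [ 0.4436 -0.1102  0.019 ]
 [ 0.4866 -0.15    0.019 ]]
red case w1 [[ 0.5796 -0.2594  0.03  ]
 [ 0.6538 -0.2603  0.03  ]]
loupe [[0.5333 0.3819 0.031 ]]
```

Rest origin ≈ (0.508, 0.162) with yaw ≈ 0.5°, and hub ≈ (0.4855, −0.109). I'll go behind the hub with the fingers about 40 mm apart as a cradle, then come down.

```bash
python3 -m crank '[{"xyz":[16.33,1.8,0],"delta_rot":[0,0,0],"claw":0.55},{"xyz":[16.33,1.8,0],"delta_rot":[0,0,0],"claw":0.55},{"xyz":[16.33,1.8,0],"delta_rot":[0,0,0],"claw":0.55},{"xyz":[16.33,1.8,0],"delta_rot":[0,0,0],"claw":0.55},{"xyz":[16.33,1.8,0],"delta_rot":[0,0,0],"claw":0.55},{"xyz":[16.33,1.8,0],"delta_rot":[0,0,0],"claw":0.55},{"xyz":[16.33,1.8,0],"delta_rot":[0,0,0],"claw":0.55},{"xyz":[16.33,1.8,0],"delta_rot":[0,0,0],"claw":0.55},{"xyz":[16.33,1.8,0],"delta_rot":[0,0,0],"claw":0.55},{"xyz":[16.33,1.8,2],"delta_rot":[0,0,0],"claw":0.55},{"xyz":[16.33,1.8,4],"delta_rot":[0,0,0],"claw":0.55},{"xyz":[16.33,1.8,5.5],"delta_rot":[0,0,0],"claw":0.55},{"xyz":[16.33,1.8,6.5],"delta_rot":[0,0,0],"claw":0.55},{"xyz":[16.33,1.8,7.3],"delta_rot":[0,0,0],"claw":0.55},{"xyz":[16.33,1.8,7.65],"delta_rot":[0,0,0],"claw":0.55},{"xyz":[16.33,1.8,7.65],"delta_rot":[0,0,0],"claw":0.55}]'
```

```text
time_s: 5.08
tcp_pos: [0.4857, -0.21, 0.0101]
eef_rot: [180.0, -0.0, -90.0]
contact_force: [-0.1, 0.4, 0.0]
gripper_width: 0.0394
gripper_force: 0.0
```

```bash
python3 -m crank '[{"xyz":[-0.8,0,0],"delta_rot":[0,0,0],"claw":0.55},{"xyz":[-1.4,0,0],"delta_rot":[0,0,0],"claw":0.55},{"xyz":[-1.7,0,0],"delta_rot":[0,0,0],"claw":0.55},{"xyz":[-2.0,0,0],"delta_rot":[0,0,0],"claw":0.55},{"xyz":[-2.4,0,0],"delta_rot":[0,0,0],"claw":0.55},{"xyz":[-2.8,-0.08,0],"delta_rot":[0,0,0],"claw":0.55},{"xyz":[-3.2,-0.16,0],"delta_rot":[0,0,0],"claw":0.55},{"xyz":[-3.6,-0.26,0],"delta_rot":[0,0,0],"claw":0.55},{"xyz":[-4.0,-0.36,0],"delta_rot":[0,0,0],"claw":0.55},{"xyz":[-4.4,-0.46,0],"delta_rot":[0,0,0],"claw":0.55},{"xyz":[-4.8,-0.56,0],"delta_rot":[0,0,0],"claw":0.55},{"xyz":[-5.2,-0.66,0],"delta_rot":[0,0,0],"claw":0.55},{"xyz":[-5.6,-0.76,0],"delta_rot":[0,0,0],"claw":0.55},{"xyz":[-6.0,-0.86,0],"delta_rot":[0,0,0],"claw":0.55},{"xyz":[-6.4,-0.96,0],"delta_rot":[0,0,0],"claw":0.55},{"xyz":[-6.8,-1.06,0],"delta_rot":[0,0,0],"claw":0.55},{"xyz":[-7.1,-1.1,0],"delta_rot":[0,0,0],"claw":0.55},{"xyz":[-7.3,-1.1,0],"delta_rot":[0,0,0],"claw":0.55},{"xyz":[-7.4,-1.1,0],"delta_rot":[0,0,0],"claw":0.55},{"xyz":[-7.4,-1.1,0],"delta_rot":[0,0,0],"claw":0.55}]'; cat > hub.py <<'E'
from plant import r,optics
from h import *
import pickle
np.set_printoptions(precision=4,suppress=True)
d=pickle.load(open("caps0.pkl","rb")); off={"top":plane(d["top"],[(287.42,198.47)],.046)[0]-[.4855,-.1088,.046],"scene":plane(d["scene"],[(202.96,197.51)],.046)[0]-[.4855,-.1088,.046]}
for n in("top","scene"):
    c=optics.capture(n); d[n]=c
    for col in("orange","blue","red"):
        for ce,st in blobs(c,col)[0]:
            if col=="blue" and not(200<ce[0]<300): continue
            print(n,col,ce,st[4],plane(c,[ce],.046)[0][:2]-(off[n][:2] if col=="orange" else 0))
pickle.dump(d,open("caps1.pkl","wb"))
cv2.imwrite("pics/now.png",np.hstack([cv2.resize(d["scene"]["img"][140:290,190:360],(400,353),interpolation=2),cv2.resize(d["top"]["img"][115:265,170:340],(400,353),interpolation=2)]))
E
python3 hub.py
```

```text
time_s: 7.58
tcp_pos: [0.5188, 0.012, 0.0102]
eef_rot: [180.0, -0.0, -90.0]
contact_force: [-0.7, -0.3, 0.1]
gripper_width: 0.0393
gripper_force: 0.0
top orange [287.35 198.47] 193 [ 0.4855 -0.1086]
top orange [262.39 241.41] 203 [ 0.3449 -0.0297]
top blue [275.73 142.8 ] 171 [ 0.6662 -0.0648]
top red [352.27 160.52] 762 [ 0.6122 -0.3164]
top red [206.76 161.15] 105 [0.6014 0.1601]
scene orange [225.73 155.58] 100 [ 0.3468 -0.0412]
scene orange [202.96 197.51] 281 [ 0.4855 -0.1088]
scene blue [223.92 260.35] 396 [ 0.6716 -0.0667]
scene red [318.03 234.43] 316 [0.6321 0.1552]
scene red [114.95 257.99] 1709 [ 0.6361 -0.3119]
```

```bash
python3 -c "
import pickle,cv2
d=pickle.load(open('caps1.pkl','rb'));cv2.imwrite('pics/s1.png',d['scene']['img'])"
```

```text
(no output)
```

View pics/s1.png

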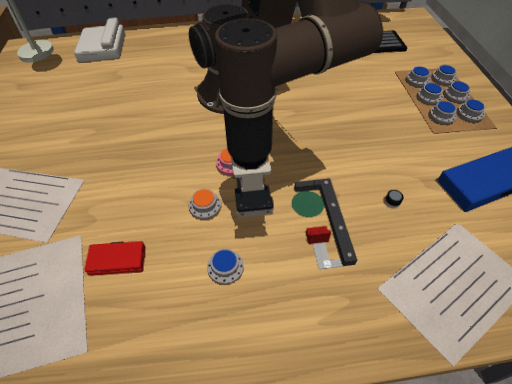

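The scene view shows the hub at (203,197), unmoved, with the gripper already past it at about (253,205). I need to find out why before moving on.

```bash
python3 - <<'E'
from plant import r,optics
from h import *
np.set_printoptions(precision=4,suppress=True)
s=r.get_state(); print({k:s[k] for k in("time_s","tcp_pos","joints","contact_force","gripper_width")})
w=wcap(optics,r); cv2.imwrite("pics/w3.png",w["img"])
for ce,st in blobs(w,"orange")[0]: print("wrist orange",ce,st,plane(w,[ce],.046)[0])
for n in("scene","top"):
    c=optics.capture(n); M=R.from_euler("xyz",c["rotation"],degrees=True)
    for p in([.5188,.012,.01],[.5188,.012,.08],[.5188+.097,.012,.08],[.4855,-.1088,.046]):
        q=M.inv().apply(np.array(p)-c["eye"]); uv=cv2.projectPoints(np.array([[q[0],-q[1],-q[2]]]),np.zeros(3),np.zeros(3),K(c),c["dist"])[0].ravel(); print(n,p,uv)
E
```

```text
{'time_s': 7.675, 'tcp_pos': array([0.5188, 0.0117, 0.0102]), 'joints': array([ 22.9866,  17.0764, -31.6955,  -0.0019, -41.2303, -22.9967]), 'contact_force': array([-0.2656, -0.9226,  0.1277]), 'gripper_width': 0.03983572556838478}
wrist orange [337.22  19.84] [271, 0, 119, 48, 3477] [ 0.485  -0.0912  0.046 ]
scene [0.5188, 0.012, 0.01] [251.4785 210.5934]
scene [0.5188, 0.012, 0.08] [250.9488 193.6755]
scene [0.6158, 0.012, 0.08] [255.8948 227.2572]
scene [0.4855, -0.1088, 0.046] [202.1584 196.6284]
top [0.5188, 0.012, 0.01] [251.5677 187.8973]
top [0.5188, 0.012, 0.08] [251.4159 186.3431]
top [0.6158, 0.012, 0.08] [251.9892 156.196 ]
top [0.4855, -0.1088, 0.046] [288.3785 197.9917]
```

View pics/w3.png

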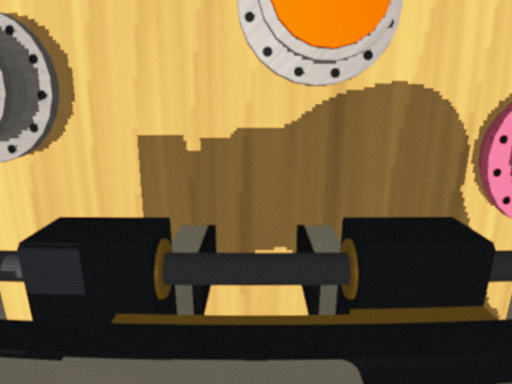

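The wrist view shows the hub untouched at (335,20), behind the gripper. I'll go back behind it and push in small reported steps.

```bash
python3 -m crank '[{"xyz":[0,0,-2],"delta_rot":[0,0,0],"claw":0.55},{"xyz":[0,0,-4],"delta_rot":[0,0,0],"claw":0.55},{"xyz":[0,0,-4],"delta_rot":[0,0,0],"claw":0.55},{"xyz":[2,0.4,-4],"delta_rot":[0,0,0],"claw":0.55},{"xyz":[4,0.8,-4],"delta_rot":[0,0,0],"claw":0.55},{"xyz":[6,1.1,-4],"delta_rot":[0,0,0],"claw":0.55},{"xyz":[6.73,1.12,-4],"delta_rot":[0,0,0],"claw":0.55},{"xyz":[6.73,1.12,-4],"delta_rot":[0,0,0],"claw":0.55},{"xyz":[6.73,1.12,-2],"delta_rot":[0,0,0],"claw":0.55},{"xyz":[6.73,1.12,-0.6],"delta_rot":[0,0,0],"claw":0.55},{"xyz":[6.73,1.12,0],"delta_rot":[0,0,0],"claw":0.55},{"xyz":[6.73,1.12,0],"delta_rot":[0,0,0],"claw":0.55}]'; python3 -m crank '[{"xyz":[-0.4,0,0],"delta_rot":[0,0,0],"claw":0.55},{"xyz":[-0.8,0,0],"delta_rot":[0,0,0],"claw":0.55},{"xyz":[-1.0,0,0],"delta_rot":[0,0,0],"claw":0.55},{"xyz":[-1.2,0,0],"delta_rot":[0,0,0],"claw":0.55},{"xyz":[-1.4,0,0],"delta_rot":[0,0,0],"claw":0.55},{"xyz":[-1.6,0,0],"delta_rot":[0,0,0],"claw":0.55}]'; python3 hub.py
```

```text
time_s: 9.32
tcp_pos: [0.4839, -0.1891, 0.0086]
eef_rot: [179.8, 0.0, -90.0]
contact_force: [-0.5, -0.2, 1.0]
gripper_width: 0.0393
gripper_force: 0.0
time_s: 10.07
tcp_pos: [0.4853, -0.1416, 0.0102]
eef_rot: [-180.0, -0.0, -90.0]
contact_force: [0.7, -0.6, -0.7]
gripper_width: 0.0397
gripper_force: 0.0
top orange [266.4  242.69] 70 [ 0.341  -0.0428]
top blue [275.85 142.79] 172 [ 0.6662 -0.0652]
top red [352.16 160.63] 768 [ 0.6118 -0.316 ]
top red [206.65 161.02] 100 [0.6018 0.1605]
scene orange [224.96 153.44] 72 [ 0.3382 -0.0428]
scene orange [206.65 196.86] 169 [ 0.4846 -0.0995]
scene blue [223.93 260.37] 395 [ 0.6716 -0.0667]
scene red [317.87 234.46] 321 [0.6322 0.1548]
scene red [114.95 257.99] 1709 [ 0.6361 -0.3119]
```

```bash
python3 - <<'E'
import pickle
from h import *
from plant import r,optics
d=pickle.load(open("caps1.pkl","rb"))
for ce,st in blobs(d["scene"],"orange")[0]: print(ce,st)
w=wcap(optics,r)
for ce,st in blobs(w,"orange",10)[0]: print("w",ce,st)
a=cv2.resize(d["scene"]["img"][150:240,160:260],(400,360),interpolation=2); b=cv2.resize(w["img"][140:384],(400,190))
cv2.imwrite("pics/c4.png",np.vstack([a,b]))
E
```

```text
[224.96 153.44] [221, 148, 9, 11, 72]
[206.65 196.86] [201, 189, 13, 17, 169]
w [58.13 17.09] [48, 17, 22, 2, 23]
w [ 9. 18.] [0, 18, 19, 1, 19]
w [254.76 300.99] [204, 286, 101, 31, 2909]
```

View pics/c4.png

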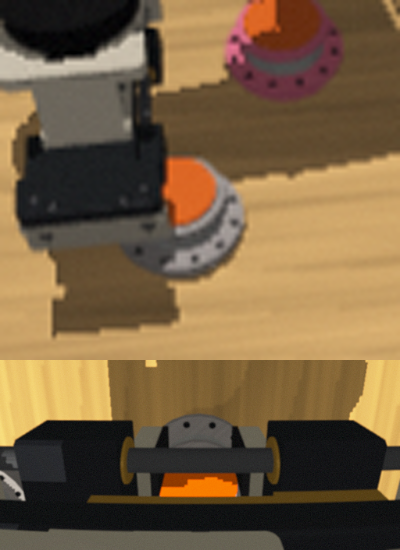

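The crop shows the flange still in its old place, with the fingers hovering over it. The hub did not move because the fingertips are higher than the TCP reading says: their gap in the wrist view looks too wide for the nominal depth. I'll back off and feel for the bench at a free spot.

```bash
python3 -m crank '[{"xyz":[0,0,-0.7],"delta_rot":[0,0,0],"claw":0.55},{"xyz":[1,0,-0.7],"delta_rot":[0,0,0],"claw":0.55},{"xyz":[2,0,-0.7],"delta_rot":[0,0,0],"claw":0.55},{"xyz":[2.5,0,-0.7],"delta_rot":[0,0,0],"claw":0.55},{"xyz":[2.5,0,-0.3],"delta_rot":[0,0,0],"claw":0.55},{"xyz":[2.5,0,0],"delta_rot":[0,0,0],"claw":0.55},{"xyz":[2.5,0,0.2],"delta_rot":[0,0,0],"claw":0.55},{"xyz":[2.5,0,0.4],"delta_rot":[0,0,0],"claw":0.55},{"xyz":[2.5,0,0.5],"delta_rot":[0,0,0],"claw":0.55},{"xyz":[2.5,0,0.5],"delta_rot":[0,0,0],"claw":0.55}]'; python3 -m crank '[{"xyz":[0,0,0.1],"delta_rot":[0,0,0],"claw":0.55},{"xyz":[0,0,0.2],"delta_rot":[0,0,0],"claw":0.55},{"xyz":[0,0,0.3],"delta_rot":[0,0,0],"claw":0.55},{"xyz":[0,0,0.3],"delta_rot":[0,0,0],"claw":0.55}]'
```

```text
time_s: 11.48
tcp_pos: [0.4853, -0.2168, -0.005]
eef_rot: [180.0, 0.0, -90.0]
contact_force: [-0.1, 0.1, 0.2]
gripper_width: 0.0391
gripper_force: 0.0
time_s: 11.98
tcp_pos: [0.4851, -0.217, -0.0141]
eef_rot: [180.0, 0.0, -90.0]
contact_force: [0.1, 0.3, 0.3]
gripper_width: 0.0392
gripper_force: 0.0
```

```bash
python3 -m crank '[{"xyz":[0,0,0.1],"delta_rot":[0,0,0],"claw":0.55},{"xyz":[0,0,0.2],"delta_rot":[0,0,0],"claw":0.55},{"xyz":[0,0,0.3],"delta_rot":[0,0,0],"claw":0.55},{"xyz":[0,0,0.3],"delta_rot":[0,0,0],"claw":0.55}]';python3 - <<'E'
from plant import r,optics
from h import *
w=wcap(optics,r); s=r.get_state(); print(s["contact_force"]); cv2.imwrite("pics/w5.png",w["img"])
# tip geometry from wrist view: ray gap at the tips vs measured opening
f=K(w)[0,0]; g=cv2.cvtColor(w["img"],cv2.COLOR_BGR2GRAY)
for v in(226,230,235,240): print(v,g[v,165:350:3].tolist())
E
```

```text
time_s: 12.48
tcp_pos: [0.485, -0.2169, -0.0232]
eef_rot: [180.0, 0.0, -90.0]
contact_force: [-0.2, -0.4, -0.7]
gripper_width: 0.0394
gripper_force: 0.0
[-0.0004117  -0.24680846 -0.38909919]
226 [21, 16, 90, 96, 94, 98, 92, 96, 97, 94, 96, 97, 101, 97, 81, 14, 17, 89, 102, 101, 99, 99, 101, 98, 98, 97, 95, 95, 94, 92, 97, 104, 102, 100, 98, 99, 95, 100, 97, 94, 97, 96, 97, 105, 49, 18, 31, 94, 101, 94, 102, 102, 99, 97, 94, 99, 107, 101, 103, 49, 2, 17]
230 [18, 17, 84, 96, 97, 93, 102, 99, 97, 98, 99, 91, 98, 94, 34, 10, 9, 83, 98, 101, 100, 99, 99, 103, 101, 99, 92, 97, 93, 98, 99, 104, 99, 93, 95, 98, 94, 98, 96, 95, 94, 96, 100, 98, 39, 6, 17, 69, 96, 98, 97, 99, 99, 100, 99, 95, 101, 110, 106, 37, 12, 16]
235 [12, 11, 67, 98, 97, 98, 99, 98, 96, 100, 101, 97, 97, 58, 16, 13, 10, 80, 97, 103, 99, 98, 101, 99, 102, 97, 95, 92, 92, 98, 101, 100, 99, 96, 102, 99, 96, 103, 94, 90, 95, 98, 96, 99, 32, 9, 20, 15, 90, 101, 96, 99, 93, 96, 94, 100, 97, 101, 105, 29, 17, 16]
240 [58, 45, 60, 101, 98, 97, 100, 94, 95, 98, 99, 98, 83, 19, 13, 10, 12, 78, 99, 101, 104, 100, 98, 99, 100, 95, 95, 92, 91, 98, 97, 97, 97, 100, 101, 100, 99, 95, 95, 95, 95, 90, 99, 97, 31, 16, 13, 14, 48, 92, 97, 96, 96, 103, 97, 93, 97, 93, 99, 21, 61, 63]
```

```bash
python3 -m crank '[{"xyz":[0,0,0.08],"delta_rot":[0,0,0],"claw":0.55},{"xyz":[0,0,0.15],"delta_rot":[0,0,0],"claw":0.55},{"xyz":[0,0,0.15],"delta_rot":[0,0,0],"claw":0.55}]'; python3 -m crank '[{"xyz":[0,0,0.07],"delta_rot":[0,0,0],"claw":0.55},{"xyz":[0,0,0.13],"delta_rot":[0,0,0],"claw":0.55},{"xyz":[0,0,0.13],"delta_rot":[0,0,0],"claw":0.55}]'
```

```text
time_s: 12.9
tcp_pos: [0.4851, -0.217, -0.0275]
eef_rot: [180.0, 0.0, -90.0]
contact_force: [0.3, -0.3, -0.7]
gripper_width: 0.0391
gripper_force: 0.0
time_s: 13.28
tcp_pos: [0.4852, -0.2169, -0.0314]
eef_rot: [180.0, 0.0, -90.0]
contact_force: [0.4, 0.4, 0.3]
gripper_width: 0.0393
gripper_force: 0.0
```

```bash
python3 -m crank '[{"xyz":[0,0,0.07],"delta_rot":[0,0,0],"claw":0.55},{"xyz":[0,0,0.1],"delta_rot":[0,0,0],"claw":0.55},{"xyz":[0,0,0.1],"delta_rot":[0,0,0],"claw":0.55}]'; python3 -m crank '[{"xyz":[0,0,0.07],"delta_rot":[0,0,0],"claw":0.55},{"xyz":[0,0,0.1],"delta_rot":[0,0,0],"claw":0.55},{"xyz":[0,0,0.1],"delta_rot":[0,0,0],"claw":0.55}]'
```

```text
time_s: 13.65
tcp_pos: [0.4853, -0.217, -0.0343]
eef_rot: [180.0, 0.0, -90.0]
contact_force: [-0.4, -0.6, -0.0]
gripper_width: 0.0393
gripper_force: 0.0
time_s: 14.02
tcp_pos: [0.4854, -0.217, -0.0367]
eef_rot: [-180.0, -0.0, -90.0]
contact_force: [-0.9, 1.0, 8.4]
gripper_width: 0.0394
gripper_force: 3.7
```

Contact came at TCP z = −0.0367, so the real fingertips sit about 36.5 mm above the reported TCP. Before pushing low, I'll check the body clearance from the saved view.

```bash
python3 -m crank '[{"xyz":[0,0,-0.25],"delta_rot":[0,0,0],"claw":0.55},{"xyz":[0,0,-0.25],"delta_rot":[0,0,0],"claw":0.55}]'; python3 - <<'E'
from plant import r,optics
from h import *
np.set_printoptions(precision=1,suppress=True)
s=r.get_state(); print(s["tcp_pos"],s["contact_force"])
c=optics.capture("scene"); M=R.from_euler("xyz",c["rotation"],degrees=True)
def pr(p):
    q=M.inv().apply(np.array(p)-c["eye"]); return cv2.projectPoints(np.array([[q[0],-q[1],-q[2]]]),np.zeros(3),np.zeros(3),K(c),c["dist"])[0].ravel()
im=c["img"][140:260,120:240].copy(); im=cv2.resize(im,(720,600),interpolation=2); x,y,z=s["tcp_pos"]
for zz,col in((z+.066,(0,0,255)),(z+.066+.0365,(0,255,0))):
    for dy in(-.039,.039):
        u=pr([x+.0965,y+dy,zz]); print(zz,dy,u); cv2.circle(im,(int((u[0]-120)*6),int((u[1]-140)*5)),5,col,-1)
for dx in(-.04,.04):
    u=pr([x+dx,y,.0075]); cv2.circle(im,(int((u[0]-120)*6),int((u[1]-140)*5)),5,(255,255,0),-1)
cv2.imwrite("pics/c6.png",im)
E
```

```text
time_s: 14.28
tcp_pos: [0.4858, -0.217, -0.0291]
eef_rot: [-179.9, -0.0, -90.0]
contact_force: [-0.5, 0.5, 0.2]
gripper_width: 0.0393
gripper_force: 0.0
[ 0.5 -0.2 -0. ] [-0.5  0.5  0.2]
0.03687587924066615 -0.039 [142.1 237.4]
0.03687587924066615 0.039 [174.9 233.9]
0.07337587924066614 -0.039 [138. 229.]
0.07337587924066614 0.039 [172.  225.5]
```

View pics/c6.png

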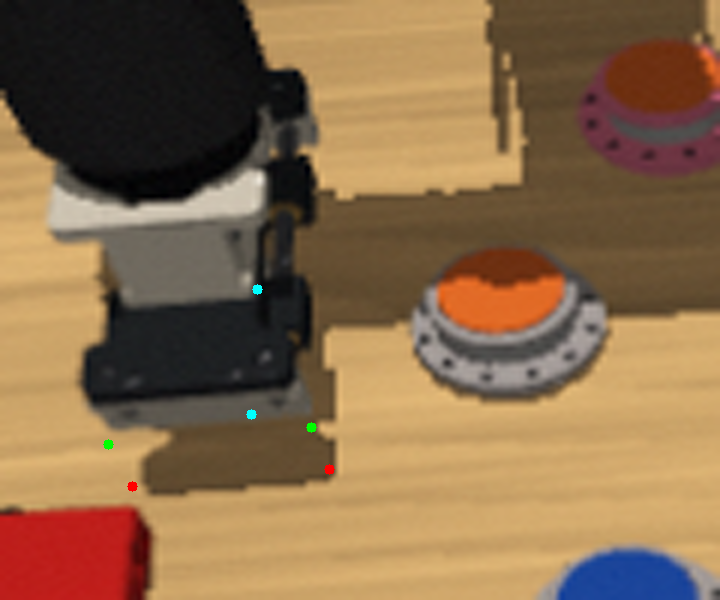

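The green marks (body raised by 36.5 mm) fit the picture, so the whole gripper sits higher and the body clears at z ≈ 73 mm. The fingertips are now about 7 mm above the bench. Pushing now.

```bash
python3 -m crank '[{"xyz":[-0.8,0,0],"delta_rot":[0,0,0],"claw":0.55},{"xyz":[-1.5,0,0],"delta_rot":[0,0,0],"claw":0.55},{"xyz":[-1.8,0,0],"delta_rot":[0,0,0],"claw":0.55},{"xyz":[-2.1,0,0],"delta_rot":[0,0,0],"claw":0.55},{"xyz":[-2.4,0,0],"delta_rot":[0,0,0],"claw":0.55},{"xyz":[-2.8,-0.06,0],"delta_rot":[0,0,0],"claw":0.55},{"xyz":[-3.2,-0.14,0],"delta_rot":[0,0,0],"claw":0.55},{"xyz":[-3.6,-0.22,0],"delta_rot":[0,0,0],"claw":0.55},{"xyz":[-4.0,-0.32,0],"delta_rot":[0,0,0],"claw":0.55},{"xyz":[-4.4,-0.42,0],"delta_rot":[0,0,0],"claw":0.55},{"xyz":[-4.8,-0.52,0],"delta_rot":[0,0,0],"claw":0.55},{"xyz":[-5.2,-0.62,0],"delta_rot":[0,0,0],"claw":0.55},{"xyz":[-5.6,-0.72,0],"delta_rot":[0,0,0],"claw":0.55},{"xyz":[-6.0,-0.82,0],"delta_rot":[0,0,0],"claw":0.55},{"xyz":[-6.4,-0.92,0],"delta_rot":[0,0,0],"claw":0.55},{"xyz":[-6.8,-1.02,0],"delta_rot":[0,0,0],"claw":0.55},{"xyz":[-7.1,-1.08,0],"delta_rot":[0,0,0],"claw":0.55},{"xyz":[-7.3,-1.12,0],"delta_rot":[0,0,0],"claw":0.55},{"xyz":[-7.5,-1.12,0],"delta_rot":[0,0,0],"claw":0.55},{"xyz":[-7.6,-1.12,0],"delta_rot":[0,0,0],"claw":0.55}]'; python3 hub.py | grep -E "orange|blue"
```

```text
time_s: 16.82
tcp_pos: [0.5187, 0.0113, -0.0298]
eef_rot: [180.0, -0.0, -90.0]
contact_force: [-0.4, -5.3, 0.0]
gripper_width: 0.0391
gripper_force: 2.3
top orange [262.43 241.4 ] 204 [ 0.3449 -0.0298]
top blue [275.84 142.72] 169 [ 0.6664 -0.0652]
scene orange [224.42 154.99] 71 [ 0.344  -0.0447]
scene orange [272.71 199.98] 163 [0.5159 0.064 ]
scene blue [223.92 260.35] 396 [ 0.6716 -0.0667]
```

```bash
python3 -m crank '[{"xyz":[-0.2,0,0],"delta_rot":[0,0,0],"claw":0.55},{"xyz":[-0.5,0,0],"delta_rot":[0,0,0],"claw":0.55},{"xyz":[-0.9,0,0],"delta_rot":[0,0,0],"claw":0.55},{"xyz":[-1.3,0,0],"delta_rot":[0,0,0],"claw":0.55},{"xyz":[-1.7,0,0],"delta_rot":[0,0,0],"claw":0.55},{"xyz":[-2.1,0,0],"delta_rot":[0,0,0],"claw":0.55},{"xyz":[-2.5,0,0],"delta_rot":[0,0,0],"claw":0.55},{"xyz":[-2.8,0,0],"delta_rot":[0,0,0],"claw":0.55},{"xyz":[-3.0,0,0],"delta_rot":[0,0,0],"claw":0.55},{"xyz":[-3.1,0,0],"delta_rot":[0,0,0],"claw":0.55},{"xyz":[-3.1,0,0],"delta_rot":[0,0,0],"claw":0.55}]';  python3 -m crank '[{"xyz":[-0.06,0,0],"delta_rot":[0,0,0],"claw":0.55},{"xyz":[-0.12,0,0],"delta_rot":[0,0,0],"claw":0.55},{"xyz":[-0.12,0,0],"delta_rot":[0,0,0],"claw":0.55}]'
```

```text
time_s: 18.3
tcp_pos: [0.5189, 0.1044, -0.0297]
eef_rot: [-180.0, 0.0, -90.0]
contact_force: [-0.6, -1.4, -0.1]
gripper_width: 0.0393
gripper_force: 0.7
time_s: 18.68
tcp_pos: [0.5188, 0.1076, -0.0298]
eef_rot: [180.0, -0.0, -90.0]
contact_force: [-0.1, -3.3, -0.0]
gripper_width: 0.0396
gripper_force: 1.7
```

```bash
python3 -m crank '[{"xyz":[-0.06,0,0],"delta_rot":[0,0,0],"claw":0.55},{"xyz":[-0.12,0,0],"delta_rot":[0,0,0],"claw":0.55},{"xyz":[-0.12,0,0],"delta_rot":[0,0,0],"claw":0.55}]';  python3 -m crank '[{"xyz":[-0.06,0,0],"delta_rot":[0,0,0],"claw":0.55},{"xyz":[-0.1,0,0],"delta_rot":[0,0,0],"claw":0.55},{"xyz":[-0.1,0,0],"delta_rot":[0,0,0],"claw":0.55}]'
```

```text
time_s: 19.05
tcp_pos: [0.5189, 0.1115, -0.0297]
eef_rot: [-180.0, 0.0, -90.0]
contact_force: [0.1, -3.1, 0.4]
gripper_width: 0.0395
gripper_force: 1.6
time_s: 19.42
tcp_pos: [0.5189, 0.1144, -0.0297]
eef_rot: [-180.0, 0.0, -90.0]
contact_force: [-0.8, -2.1, -0.5]
gripper_width: 0.0395
gripper_force: 1.6
```

```bash
python3 -m crank '[{"xyz":[-0.06,0,0],"delta_rot":[0,0,0],"claw":0.55},{"xyz":[-0.1,0,0],"delta_rot":[0,0,0],"claw":0.55},{"xyz":[-0.1,0,0],"delta_rot":[0,0,0],"claw":0.55}]';  python3 -m crank '[{"xyz":[-0.05,0,0],"delta_rot":[0,0,0],"claw":0.55},{"xyz":[-0.05,0,0],"delta_rot":[0,0,0],"claw":0.55}]'
```

```text
time_s: 19.8
tcp_pos: [0.5187, 0.1166, -0.0298]
eef_rot: [180.0, -0.1, -90.0]
contact_force: [2.0, -8.0, 0.1]
gripper_width: 0.0391
gripper_force: 3.5
time_s: 20.05
tcp_pos: [0.5184, 0.1169, -0.0298]
eef_rot: [179.9, -0.1, -90.0]
contact_force: [3.7, -13.1, 1.3]
gripper_width: 0.0395
gripper_force: 6.2
```

The hub is against the end stop: force jumped to 13 N with no further travel. I'll back off, rise and look from above, past the rest.

```bash
python3 -m crank '[{"xyz":[0.3,0,0],"delta_rot":[0,0,0],"claw":0.55},{"xyz":[1.2,0,0],"delta_rot":[0,0,0],"claw":0.55},{"xyz":[2,0,0],"delta_rot":[0,0,0],"claw":0.55},{"xyz":[2,0,-2],"delta_rot":[0,0,0],"claw":0.55},{"xyz":[2,0,-4],"delta_rot":[0,0,0],"claw":1},{"xyz":[1.5,0,-6],"delta_rot":[0,0,0],"claw":1},{"xyz":[0,0,-7.5],"delta_rot":[0,0,0],"claw":1},{"xyz":[-2,-0.3,-9],"delta_rot":[0,0,0],"claw":1},{"xyz":[-4,-0.7,-9],"delta_rot":[0,0,0],"claw":1},{"xyz":[-5.42,-0.7,-9],"delta_rot":[0,0,0],"claw":1},{"xyz":[-5.42,-0.7,-9],"delta_rot":[0,0,0],"claw":1},{"xyz":[-5.42,-0.7,-9],"delta_rot":[0,0,0],"claw":1}]'; cat > look.py <<'E'
from plant import r,optics
from h import *
np.set_printoptions(precision=4,suppress=True)
w=wcap(optics,r); cv2.imwrite("pics/wl.png",w["img"]); print(w["tcp"])
o=blobs(w,"orange",300)
for ce,st in o[0]:
    cn=max(cv2.findContours((o[1]==o[1][int(ce[1]),int(ce[0])]).astype(np.uint8),0,1)[0],key=cv2.contourArea)
    P=plane(w,cn.reshape(-1,2),.046)[:,:2]; print("cap",(P.max(0)+P.min(0))/2,np.ptp(P,0),st)
for ce,st in blobs(w,"red",300)[0]: print("red",ce,st,"front@.022",plane(w,[(st[0]+st[2],ce[1])],.022)[0],"back@.045",plane(w,[(st[0],ce[1])],.045)[0])
E
python3 look.py; python3 - <<'E'
import pickle
from h import *
w=pickle.load(open("w2.pkl","rb"))
hs=cv2.cvtColor(w["img"],cv2.COLOR_BGR2HSV); print("rail/jaw rows",[ (u,hs[57,u].tolist()) for u in range(120,232,6)])
E
```

```text
time_s: 21.55
tcp_pos: [0.5397, 0.2819, 0.2402]
eef_rot: [-180.0, 0.0, -89.9]
contact_force: [-0.2, 0.4, 0.3]
gripper_width: 0.0007
gripper_force: 0.0
[0.5397 0.2819 0.2402]
red [191.36  52.87] [173, 28, 38, 48, 1570] front@.022 [0.5917 0.1622 0.022 ] back@.045 [0.6297 0.1646 0.045 ]
rail/jaw rows [(120, [20, 146, 231]), (126, [19, 20, 221]), (132, [33, 13, 218]), (138, [30, 8, 218]), (144, [25, 13, 220]), (150, [38, 9, 221]), (156, [30, 13, 220]), (162, [33, 11, 218]), (168, [30, 10, 219]), (174, [3, 169, 192]), (180, [2, 243, 144]), (186, [179, 234, 95]), (192, [2, 255, 208]), (198, [2, 251, 207]), (204, [1, 244, 210]), (210, [3, 85, 78]), (216, [19, 22, 198]), (222, [19, 146, 227]), (228, [19, 143, 229])]
```

View pics/wl.png

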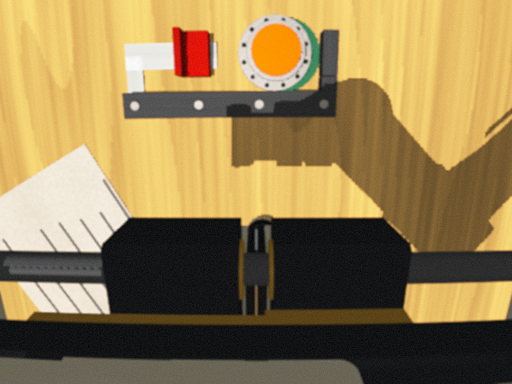

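The hub stands at (276,52) touching the end stop, about 10 mm off the fence. The jaw is at (191,53) with its back at x ≈ 0.630. A rail runs behind it, so I'll push the upright plate with shut fingertips about 28 mm up.

```bash
python3 -m crank '[{"xyz":[1.5,-1.6,0],"delta_rot":[0,0,0],"claw":1},{"xyz":[3,-3.2,0],"delta_rot":[0,0,0],"claw":1},{"xyz":[3.9,-4.27,0],"delta_rot":[0,0,0],"claw":1},{"xyz":[3.9,-4.27,0],"delta_rot":[0,0,0],"claw":1},{"xyz":[3.9,-4.27,0],"delta_rot":[0,0,0],"claw":1},{"xyz":[3.9,-4.27,2],"delta_rot":[0,0,0],"claw":1},{"xyz":[3.9,-4.27,4],"delta_rot":[0,0,0],"claw":1},{"xyz":[3.9,-4.27,6],"delta_rot":[0,0,0],"claw":1},{"xyz":[3.9,-4.27,7.2],"delta_rot":[0,0,0],"claw":1},{"xyz":[3.9,-4.27,7.8],"delta_rot":[0,0,0],"claw":1},{"xyz":[3.9,-4.27,8.1],"delta_rot":[0,0,0],"claw":1},{"xyz":[3.9,-4.27,8.29],"delta_rot":[0,0,0],"claw":1},{"xyz":[3.9,-4.27,8.29],"delta_rot":[0,0,0],"claw":1}]'; python3 -m crank '[{"xyz":[0,0.2,0],"delta_rot":[0,0,0],"claw":1},{"xyz":[0,0.4,0],"delta_rot":[0,0,0],"claw":1},{"xyz":[0,0.6,0],"delta_rot":[0,0,0],"claw":1},{"xyz":[0,0.8,0],"delta_rot":[0,0,0],"claw":1},{"xyz":[0,1.0,0],"delta_rot":[0,0,0],"claw":1},{"xyz":[0,1.1,0],"delta_rot":[0,0,0],"claw":1},{"xyz":[0,1.1,0],"delta_rot":[0,0,0],"claw":1}]'
```

```text
time_s: 23.22
tcp_pos: [0.6685, 0.1647, -0.0075]
eef_rot: [-179.9, 0.0, -90.0]
contact_force: [0.3, 0.2, 0.3]
gripper_width: 0.0006
gripper_force: 0.0
time_s: 24.1
tcp_pos: [0.6347, 0.1644, -0.0083]
eef_rot: [180.0, 0.0, -90.0]
contact_force: [0.1, -0.7, -0.1]
gripper_width: 0.0004
gripper_force: 0.3
```

```bash
python3 hub.py | grep -E "orange|red"; python3 -m crank '[{"xyz":[0,0.1,0],"delta_rot":[0,0,0],"claw":1},{"xyz":[0,0.2,0],"delta_rot":[0,0,0],"claw":1},{"xyz":[0,0.3,0],"delta_rot":[0,0,0],"claw":1}]'; python3 hub.py | grep -E "orange|red"
```

```text
top orange [207.51 191.96] 45 [0.5019 0.152 ]
top orange [262.42 241.44] 203 [ 0.3448 -0.0298]
top red [352.38 160.61] 759 [ 0.6119 -0.3168]
scene orange [230.   154.63] 217 [ 0.3447 -0.0292]
scene red [307.96 232.65] 46 [0.6243 0.133 ]
scene red [114.98 257.99] 1709 [ 0.6361 -0.3118]
time_s: 24.58
tcp_pos: [0.6259, 0.1644, -0.0085]
eef_rot: [-180.0, 0.0, -90.0]
contact_force: [2.0, -1.1, -0.3]
gripper_width: 0.0008
gripper_force: 1.4
top orange [262.43 241.4 ] 204 [ 0.3449 -0.0298]
top red [352.34 160.59] 761 [ 0.612  -0.3166]
scene orange [229.96 154.65] 218 [ 0.3448 -0.0293]
scene red [307.24 229.71] 45 [0.6161 0.133 ]
scene red [114.97 257.99] 1708 [ 0.6361 -0.3118]
```

The jaw is moving with the fingers. Continuing in measured steps.

```bash
python3 -m crank '[{"xyz":[0,0.12,0],"delta_rot":[0,0,0],"claw":1},{"xyz":[0,0.24,0],"delta_rot":[0,0,0],"claw":1},{"xyz":[0,0.24,0],"delta_rot":[0,0,0],"claw":1}]';python3 -m crank '[{"xyz":[0,0.1,0],"delta_rot":[0,0,0],"claw":1},{"xyz":[0,0.2,0],"delta_rot":[0,0,0],"claw":1},{"xyz":[0,0.2,0],"delta_rot":[0,0,0],"claw":1}]'
```

```text
time_s: 25.05
tcp_pos: [0.6181, 0.1643, -0.0085]
eef_rot: [180.0, -0.0, -90.0]
contact_force: [-0.5, -0.5, -0.4]
gripper_width: 0.0004
gripper_force: 0.3
time_s: 25.42
tcp_pos: [0.6123, 0.1643, -0.0085]
eef_rot: [180.0, -0.0, -90.0]
contact_force: [0.9, -0.4, -0.5]
gripper_width: 0.0004
gripper_force: 0.4
```

```bash
python3 -m crank '[{"xyz":[0,0.05,0],"delta_rot":[0,0,0],"claw":1},{"xyz":[0,0.1,0],"delta_rot":[0,0,0],"claw":1},{"xyz":[0,0.1,0],"delta_rot":[0,0,0],"claw":1}]'
```

```text
time_s: 25.8
tcp_pos: [0.611, 0.1644, -0.0084]
eef_rot: [-179.9, 0.0, -90.0]
contact_force: [6.4, -2.0, -4.7]
gripper_width: 0.0004
gripper_force: 3.5
```

```bash
python3 -m crank '[{"xyz":[0,0.05,0],"delta_rot":[0,0,0],"claw":1},{"xyz":[0,0.1,0],"delta_rot":[0,0,0],"claw":1},{"xyz":[0,0.1,0],"delta_rot":[0,0,0],"claw":1}]'; python3 hub.py | grep -E "orange|red"
```

```text
time_s: 26.18
tcp_pos: [0.6079, 0.1643, -0.0084]
eef_rot: [-179.9, 0.0, -90.0]
contact_force: [5.8, -4.0, -4.3]
gripper_width: 0.0007
gripper_force: 3.3
top orange [262.43 241.4 ] 204 [ 0.3449 -0.0298]
top red [352.35 160.6 ] 760 [ 0.612  -0.3167]
scene orange [229.96 154.65] 218 [ 0.3448 -0.0293]
scene red [306.33 224.16] 51 [0.6006 0.1341]
scene red [114.97 257.98] 1709 [ 0.636  -0.3118]
```

```bash
python3 -m crank '[{"xyz":[0,0.05,0],"delta_rot":[0,0,0],"claw":1},{"xyz":[0,0.1,0],"delta_rot":[0,0,0],"claw":1},{"xyz":[0,0.1,0],"delta_rot":[0,0,0],"claw":1}]';python3 -m crank '[{"xyz":[0,0.05,0],"delta_rot":[0,0,0],"claw":1},{"xyz":[0,0.1,0],"delta_rot":[0,0,0],"claw":1},{"xyz":[0,0.1,0],"delta_rot":[0,0,0],"claw":1}]'
```

```text
time_s: 26.65
tcp_pos: [0.6048, 0.1643, -0.0084]
eef_rot: [-179.9, 0.0, -90.0]
contact_force: [6.8, -3.2, -4.2]
gripper_width: 0.0004
gripper_force: 3.2
time_s: 27.02
tcp_pos: [0.6019, 0.1643, -0.0084]
eef_rot: [-179.9, 0.0, -90.0]
contact_force: [6.4, -3.4, -4.0]
gripper_width: 0.0002
gripper_force: 3.2
```

```bash
python3 -m crank '[{"xyz":[0,0.05,0],"delta_rot":[0,0,0],"claw":1},{"xyz":[0,0.07,0],"delta_rot":[0,0,0],"claw":1},{"xyz":[0,0.07,0],"delta_rot":[0,0,0],"claw":1}]'
```

```text
time_s: 27.4
tcp_pos: [0.5998, 0.1643, -0.0083]
eef_rot: [-179.9, 0.0, -90.0]
contact_force: [6.6, -3.5, -4.5]
gripper_width: 0.0006
gripper_force: 3.4
```

```bash
python3 -m crank '[{"xyz":[0,0.05,0],"delta_rot":[0,0,0],"claw":1},{"xyz":[0,0.07,0],"delta_rot":[0,0,0],"claw":1},{"xyz":[0,0.07,0],"delta_rot":[0,0,0],"claw":1}]'; python3 -m crank '[{"xyz":[0,0.05,0],"delta_rot":[0,0,0],"claw":1},{"xyz":[0,0.05,0],"delta_rot":[0,0,0],"claw":1}]'
```

```text
time_s: 27.78
tcp_pos: [0.5997, 0.1645, -0.0082]
eef_rot: [-179.7, 0.0, -90.0]
contact_force: [14.3, -4.4, -8.9]
gripper_width: 0.0006
gripper_force: 6.9
time_s: 28.02
tcp_pos: [0.5996, 0.1646, -0.0081]
eef_rot: [-179.6, 0.1, -89.9]
contact_force: [18.7, -6.9, -12.1]
gripper_width: 0.0005
gripper_force: 9.5
```

The jaw has seated: force rose to 18.7 N with no travel. I'll back off, rise and check from the earlier viewing pose.

```bash
python3 -m crank '[{"xyz":[0,-0.3,0],"delta_rot":[0,0,0],"claw":1},{"xyz":[0,-0.8,0],"delta_rot":[0,0,0],"claw":1},{"xyz":[0,-1.2,0],"delta_rot":[0,0,0],"claw":1},{"xyz":[0,-1.2,-2],"delta_rot":[0,0,0],"claw":1},{"xyz":[0,-1.2,-4],"delta_rot":[0,0,0],"claw":1},{"xyz":[0,-1.2,-6],"delta_rot":[0,0,0],"claw":1},{"xyz":[-1,0,-8.29],"delta_rot":[0,0,0],"claw":1},{"xyz":[-3,1.5,-8.29],"delta_rot":[0,0,0],"claw":1},{"xyz":[-3.9,1.83,-8.29],"delta_rot":[0,0,0],"claw":1},{"xyz":[-3.9,1.83,-8.29],"delta_rot":[0,0,0],"claw":1},{"xyz":[-3.9,1.83,-8.29],"delta_rot":[0,0,0],"claw":1}]'
cat > look2.py <<'E'
from h import *
np.set_printoptions(precision=4,suppress=True)
from plant import r,optics
w=wcap(optics,r); print(w["tcp"]); im=w["img"]; cv2.imwrite("pics/wend.png",im)
hs=cv2.cvtColor(im,cv2.COLOR_BGR2HSV)
m=cv2.inRange(hs,(3,225,180),(19,255,255)); m[:, :215]=0; m[150:]=0
cn=max(cv2.findContours(m,0,1)[0],key=cv2.contourArea); P=plane(w,cn.reshape(-1,2),.046)[:,:2]
print("cap centre",(P.max(0)+P.min(0))/2,"size",np.ptp(P,0))
# flange (bright) -> stop face (dark) -> along column of hub centre
x=int(cn[:,0,0].mean()); g=cv2.cvtColor(im,cv2.COLOR_BGR2GRAY)
y=int(cn[:,0,1].mean())
print("col",x,g[y+20:y+55,x].tolist()); print("row",y,g[y,x-75:x+70].tolist())
for ce,st in blobs(w,"red",300)[0]: print("red",ce,st,"front@.022",plane(w,[(st[0]+st[2],ce[1])],.022)[0],"back@.045",plane(w,[(st[0],ce[1])],.045)[0])
E
python3 look2.py; python3 hub.py
```

```text
time_s: 29.4
tcp_pos: [0.5401, 0.2816, 0.2402]
eef_rot: [180.0, -0.0, -89.9]
contact_force: [-0.2, -0.6, -0.2]
gripper_width: 0.0003
gripper_force: 0.0
[0.5401 0.2816 0.2402]
cap centre [0.508  0.1614] size [0.0492 0.0498]
col 287 [165, 159, 164, 163, 162, 159, 167, 188, 206, 217, 213, 203, 200, 204, 213, 216, 216, 217, 216, 216, 212, 185, 124, 81, 81, 87, 87, 79, 82, 80, 87, 76, 50, 40, 37]
row 49 [232, 234, 227, 187, 131, 81, 74, 79, 79, 70, 67, 36, 33, 32, 44, 59, 78, 80, 86, 82, 77, 79, 85, 80, 78, 81, 83, 78, 79, 85, 82, 80, 81, 76, 76, 81, 116, 177, 214, 222, 219, 219, 216, 218, 212, 208, 217, 222, 225, 218, 194, 170, 164, 159, 163, 164, 163, 165, 163, 160, 163, 165, 163, 164, 164, 165, 163, 160, 163, 163, 164, 163, 160, 163, 160, 162, 162, 159, 160, 166, 160, 163, 163, 159, 159, 160, 163, 160, 159, 160, 160, 160, 163, 160, 160, 156, 160, 159, 159, 164, 191, 198, 203, 192, 170, 172, 198, 207, 197, 153, 86, 65, 77, 81, 76, 78, 85, 85, 79, 82, 81, 77, 79, 77, 79, 86, 137, 194, 204, 211, 209, 212, 215, 213, 214, 210, 213, 206, 209, 206, 210, 210, 209, 207, 206]
red [231.96  52.75] [216, 28, 33, 48, 1437] front@.022 [0.549  0.1617 0.022 ] back@.045 [0.5838 0.1644 0.045 ]
top orange [205.33 190.95] 189 [0.5051 0.1592]
top orange [262.39 241.41] 203 [ 0.3449 -0.0297]
top blue [275.88 142.67] 169 [ 0.6666 -0.0653]
top red [352.38 160.59] 762 [ 0.612  -0.3168]
top red [206.49 174.96] 97 [0.5559 0.1599]
scene orange [230.03 154.64] 216 [ 0.3447 -0.0291]
scene orange [309.17 193.  ] 277 [0.5059 0.1588]
scene blue [223.92 260.35] 396 [ 0.6716 -0.0667]
scene red [313.88 218.92] 302 [0.5882 0.1551]
scene red [114.95 258.  ] 1708 [ 0.6361 -0.3119]
```

```bash
python3 - <<'E'
from h import *
for n in("wl","wend"):
    im=cv2.imread(f"pics/{n}.png"); hs=cv2.cvtColor(im,cv2.COLOR_BGR2HSV); m=cv2.inRange(hs,(3,225,180),(19,255,255)); m[:, :215]=0; m[150:]=0
    cn=max(cv2.findContours(m,0,1)[0],key=cv2.contourArea).reshape(-1,2); M=cv2.moments(cn); cx,cy=M["m10"]/M["m00"],M["m01"]/M["m00"]
    g=cv2.cvtColor(im,cv2.COLOR_BGR2GRAY).astype(float); c=int(round(cx))
    p=g[60:120,c-2:c+3].mean(1); e=lambda a,b,t:next(i+(p[i]-t)/(p[i]-p[i+1]) for i in range(a,b) if p[i]>=t>p[i+1])+60
    print(n,cx,cy,"flange edge",e(15,45,140),"cap->edge",e(15,45,140)-cy, "bar outer", [int(v) for v in p[44:60]])
    # bar-face row far from the hub, at screws-free columns of bar
    print("bar face beside", [round(float(np.argmin(np.diff(g[80:104,u]))+80),1) for u in(150,160,165,168)])
E
```

```text
wl 275.8785176929507 49.46707532274542 flange edge 90.50169491525423 cap->edge 41.03461959250881 bar outer [42, 43, 42, 44, 40, 40, 38, 39, 38, 38, 38, 41, 51, 79, 97, 100]
bar face beside [91.0, 90.0, 90.0, 91.0]
wend 287.0929775280899 49.84868913857677 flange edge 90.71339563862928 cap->edge 40.864706500052506 bar outer [36, 39, 38, 39, 37, 38, 38, 40, 38, 38, 37, 38, 44, 64, 87, 96]
bar face beside [91.0, 91.0, 91.0, 91.0]
```

The cap-to-stop distance is the same as before the jaw push, to within 0.2 px. The cap is centred at (0.508, 0.161) on the seat, the bystanders checked (blue hub, red case) haven't moved, and the arm is clear at height. Handing in.

```bash
python3 -c "
from plant import r,job
print(r.get_state()['time_s'],job.close_job())"
```

```text
the job is handed in; nothing more can be done
29.55 None
```

The orange-capped hub is against the end stop and snug between the red jaw and the short fence. The job was handed in at 29.6 s with the arm clear. The first push passed over the hub without touching it because the fingertips sit about 36 mm above the reported TCP. The loupe was not re-measured, but the arm stayed well above it.

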